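# Load a block into the spring-loaded drilling jig

### The job

First take out the little dropper bottle that was left standing in the clamping jig and stand it upright on the bare bench top, without tipping it over. Then clamp the long wooden block in the jig: tilt one end in under the hood of the sprung carriage, press the carriage back with it, swing the other end down in front of the fixed stop and let the spring push it home under the stop's lip, so that the block lies flat and square on the bed. Leave everything else on the bench where it is.

Things in the scene. Friction and masses are not known exactly. Their poses are not given: they have to be found in the camera images.
- jig: clamping jig, fixed to the bench; origin on the bench top under the middle of where the clamped block lies; +x runs along the jig from the carriage to the stop, z up. Plywood base 8 mm thick, 100 mm wide, x -155 to +95. The sides between carriage and stop are open. At x -111 to -145 stands the spring's bracket with its barrel, 60 mm wide, 56 mm high over the bench
- stop_face (a point): middle of the fixed stop's face, which looks to jig -x (at jig x = +60 mm), 16 mm above the bed; axes as the jig's. The stop is a dark steel block 60 mm wide, 30 mm thick, with a lip that overhangs the face by 8 mm toward the carriage (to jig x = +52); the lip's underside is 36 mm and its top 44 mm above the bed
- carriage (a joint): travel of the sprung aluminium carriage toward the jig's -x end, in m: 0 at rest, 0.045 at its end stop. A spring drives it back to 0: about 4.8 N at 0, 7.5 N at 0.022 and 10 N at 0.040. With the block clamped it reads about 0.022
- carriage_face (a point): middle of the carriage's pushing face, 16 mm above the bed (at jig x = -38 mm at rest; axes as the jig's). From this face a hood reaches 14 mm toward the stop; its underside is 44.5 mm and its top 50.5 mm above the bed. Under the hood the pocket is 52 mm wide between two 5 mm cheeks (62 mm wide outside). Behind the face the carriage is 20 mm thick
- jig_bed (a point): point on top of the bed rail under the middle of the clamped block: 28 mm above the bench, 60 mm from the stop's face; axes as the jig's. The rail, on which the block lies, is 34 mm wide, flat, 20 mm higher than the base plate, and runs the whole way between carriage and stop
- bottle_center (a point): centre of the small brown glass bottle with a black dropper cap that stands on the jig's bed (not its look-alike at the back) between carriage and stop: 102 mm tall, round, body 32 mm across up to 70 mm from its foot, then a neck 24 mm across, then a narrow dropper bulb; about 70 g. The point is 51 mm above its foot; z runs up its axis
- long_block_center (a point): centre of the long wooden block, a softwood offcut 40 mm wide (its x), 120 mm long (its y) and 32 mm high (its z), about 90 g; the slimmest of the three blocks lying to the left of the jig, in reach (look-alikes far back on the bench are not meant). Either end may go under the hood, and either broad face may be up
- thick_block: bystander: shorter, thicker wooden offcut, 55 (x) x 90 (y) x 50 mm high; origin under its centre
- sanding_block: bystander: cork sanding block, 63 (x) x 101 (y) x 32 mm high; origin under its centre
- tape_measure: bystander: pocket tape measure, 34 (x) x 88 (y) x 62 mm high; origin under its centre
- screw_jar: bystander: glass jar with red lid, 62 mm across, 86 mm high; origin under its centre
- black_tape: bystander: roll of black tape lying flat, 68 mm across, 19 mm high; origin under its centre
- chisel: bystander: wood chisel, 26 (x) x 220 (y) x 22 mm high; origin under its centre

How it is judged:
By the outcome, as a careful person would: the job done as asked, in the order asked, and still so for the second after the job is handed in, with the robot touching nothing.
It also fails if it takes over 58 s, if anything falls off the work surface, if the arm or the gripper's body presses on something with over 40 N, if the wrist force passes 120 N, or if a joint passes its speed limit or range.

### The arm

A 7-joint arm with a two-finger parallel gripper is mounted at the origin on a cart in front of the work surface, level with it; the furniture and walls round the work are solid. World frame = base frame: x ahead of the robot, y to its left, z up, the work surface at z = 0. Lengths are in m, angles in rad, forces in N, time in s.
With the tool pointing down it reaches from about 0.4 to 0.85 m from the base axis. Payload 4.5 kg.
Tool frame: the origin (TCP) lies at the very end of the fingers, on their centre line; the grasp point (between the pads) lies 19 mm behind it; z points along the fingers, y is the line along which they close (so a half turn about z gives the same grasp; the last joint's range is limited). The gripper opens to 88 mm and grips with 3 to 60 N. Pads are 18 mm wide; open, the fingers measure 123 mm over their backs; the gripper's body (75 mm by 187 mm) begins 45 mm behind the grasp point.
Start: joints at [1.216, 0.689, -0.195, 1.565, 0.157, 0.902, -0.215], TCP at [0.237, -0.578, 0.239] pointing down, gripper open.
Joint ranges: [-3.01, 3.01], [-0.46, 2.08], [-1.47, 1.51], [0.13, 2.56], [-1, 4.14], [0.04, 2.09], [-2.66, 2.66]. Speed limits (rad/s): [2.57, 2.57, 3.14, 3.14, 3.14, 3.14, 3.14].

### API

Orientations are given as a unit quaternion [x, y, z, w].
In Python, from plant import r, eyes, nets gives the robot as it stands.
- The arm moves only by the shell command python3 -m pendant 'ROWS' [FORCE]. ROWS is JSON, a list of rows, each an object of numbers: "claw": the opening, from 0 (shut) to 1 (fully open); "dx", "dy", "dz": the shift along the world's x, y, z in mm; "twist": the turn about the world's z in rad. In form: [{"claw": .., "dx": .., "dy": .., "dz": .., "twist": ..}, ...]. A call has 1 to 8 rows; each row is the pose to reach, as a shift and turn from the pose commanded when the call began; what a row does not reach only later rows make up. A row lasts 1/10 s, in which the tool goes at most 50 mm and 8.59 degrees, less where a joint would pass 70% of its speed; a pose out of reach is approached as far as the arm can. A call with a gripper value outside its range is refused whole. The fingers move at their own pace and stop on an object; FORCE is the grip in N (left out, the last holds). Time passes only in rows, so rows that repeat a pose let the fingers close. It gives the time, the measured TCP pose, the force, the opening and the grip force at its end, in the units of the state.
- r.get_state(): the state, without advancing time (a new reading comes with each control period).
- eyes.snapshot(name): name is "side" or "top"; returns (picture, depth): 420x560x3 uint8, blue, green, red; 420x560 float32, m along the optical axis (not along the pixel's ray), 0 where there is no reading.
- eyes.camera_info(name): a dict with "K" (3x3 intrinsics, pixels), "world_to_cam" (4x4, takes a point from world to camera coordinates). Camera axes: x right, y down, z forward; pixel columns grow to the right and rows downward; lengths in m; the calibration is good to about 2 mm. A picture is of the moment at which its call begins. camera_info takes no time and is no camera call.
- r.finish_job(): hands the job in; it is judged then, once.
Trained networks look in the newest picture that a camera, given by its name, has taken for a name from the list of things; names that differ only in an ending like _2 or _b are one class to them, and where a whole thing is asked for, a point or a joint stands for the part that bears it (a point fixed in the world has none). Each returns a list of dicts, best first, with "confidence" (0 to 1); they miss things now and then, are a little off and sometimes report something else, mostly with a low value. They report only what shows in the picture. A call takes as long as a camera call.
- nets.spot_in(camera, query): "box" ([left, top, width, height] as shares, 0 to 1, of the picture: columns of its width, rows of its height, round what is visible of it).
- nets.place_of(camera, query): "position" ([column, row] as shares, 0 to 1, of the picture: columns of its width, rows of its height: a listed point, or the origin of a listed thing).
The state is a dict: "clock": time; "q": joint angles; "qd": joint speeds; "joint_torque": joint torques, N m; "tool_pos": TCP position; "eef_rot": TCP orientation; "contact_force": force on the tool from outside, world axes, zero at the start; "moment": the same for the moment, N m; "opening": opening from 0.0 (shut) to 1.0 (fully open); "finger_force": force on a finger pad.
Only numpy, scipy, OpenCV 4.12 (cv2) and the standard library are available. Lean on these libraries where they do the work, as an engineer would, in place of code of your own. Each camera call takes 0.05 s, during which the arm holds its last target. There are 200 camera calls.

## Working session

There is one attempt and no reset: what is moved stays moved. The work goes in short steps, Python scripts to look and compute and a shell command to move; the robot and the scene stay as the last step left them, time stands still between calls to the robot, and variables do not carry over. Pictures are saved under pics/ and viewed, at most 10 in all, crops included, and the job is handed in when it is done.

```bash
ls; mkdir -p pics; cat > h.py <<'E'
import numpy as np, cv2
from plant import r, eyes, nets
def ray(cam,u,v):
    c=eyes.camera_info(cam);K=np.array(c["K"]);T=np.array(c["world_to_cam"])
    R=T[:3,:3];o=-R.T@T[:3,3];d=R.T@np.linalg.solve(K,[u,v,1.]);return o,d
def atz(cam,u,v,z):
    o,d=ray(cam,u,v);return o+d*(z-o[2])/d[2]
def cloud(cam,D):
    c=eyes.camera_info(cam);K=np.array(c["K"]);T=np.array(c["world_to_cam"])
    v,u=np.mgrid[0:420,0:560];P=np.stack([(u-K[0,2])/K[0,0]*D,(v-K[1,2])/K[1,1]*D,D],-1)
    return (P-T[:3,3])@T[:3,:3]
E
python3 - <<'E'
from h import *
np.set_printoptions(precision=3,suppress=True)
for c in("top","side"):
    p,d=eyes.snapshot(c);cv2.imwrite(f"pics/{c}0.png",p);np.save(c+"0.npy",d)
    for q in ("stop_face","carriage_face","jig_bed","bottle_center","long_block_center"):
        for x in nets.place_of(c,q)[:3]:
            u,v=x["position"][0]*560,x["position"][1]*420
            z={"stop_face":.044,"carriage_face":.044,"jig_bed":.028,"bottle_center":.079,"long_block_center":.016}[q]
            print(c,q,round(x["confidence"],2),round(u),round(v),atz(c,u,v,z))
print(r.get_state())
E
```

```text
pics
top stop_face 0.84 287 259 [ 0.456 -0.011  0.044]
top carriage_face 0.67 288 226 [ 0.549 -0.013  0.044]
top jig_bed 0.85 291 242 [ 0.504 -0.023  0.028]
top bottle_center 0.49 287 244 [ 0.493 -0.01   0.079]
top bottle_center 0.43 286 242 [ 0.499 -0.008  0.079]
top long_block_center 0.71 137 223 [0.563 0.423 0.016]
side stop_face 0.64 329 221 [ 0.445 -0.008  0.044]
side carriage_face 0.83 293 209 [ 0.558 -0.018  0.044]
side jig_bed 0.9 310 218 [ 0.505 -0.018  0.028]
side bottle_center 0.55 308 219 [0.484 0.053 0.079]
side bottle_center 0.5 313 202 [ 0.503 -0.028  0.079]
side long_block_center 0.89 208 321 [0.565 0.421 0.016]
{'clock': 0.6, 'q': array([ 1.216,  0.689, -0.195,  1.565,  0.157,  0.902, -0.215]), 'qd': array([-0.   , -0.   , -0.001,  0.001, -0.   ,  0.001, -0.001]), 'joint_torque': array([  0.   , -52.726,  -1.266, -15.368,  -0.052,  -0.   ,   0.   ]), 'tool_pos': array([ 0.237, -0.578,  0.239]), 'eef_rot': array([0.981, 0.193, 0.   , 0.   ]), 'contact_force': array([-1.131, -0.593,  0.14 ]), 'moment': array([0.025, 0.038, 0.034]), 'finger_force': 0.0, 'opening': 1.0008733972589996}
```

View pics/top0.png

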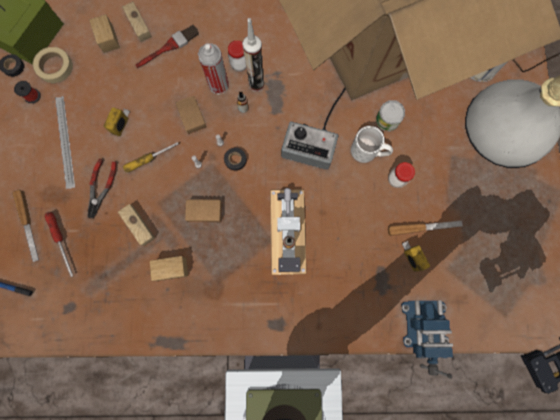

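View pics/side0.png

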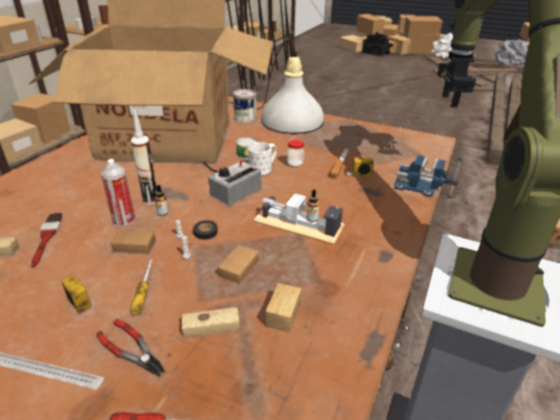

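```bash
python3 - <<'E'
from h import *
np.set_printoptions(precision=4,suppress=True)
D=np.load("top0.npy");P=cloud("top",D);p=cv2.imread("pics/top0.png")
print(atz("top",288,241,0),"bench z",np.median(P[300:310,200:230,2]))
def rect(m,name):
    m=m&(D>0);XY=P[m][:,:2]*1000
    (c,s,a)=cv2.minAreaRect(XY.astype(np.float32));print(name,m.sum(),c,s,a,"mean",XY.mean(0),"z",np.median(P[m][:,2]))
v,u=np.mgrid[0:420,0:560];z=P[...,2]
w=lambda a,b,c,d:(u>=a)&(u<=b)&(v>=c)&(v<=d)
rect(w(112,162,195,250)&(z>.022)&(z<.045),"long")
rect(w(265,312,180,280)&(z>.004),"jigall")
rect(w(270,310,253,280)&(z>.055),"stop")
rect(w(270,310,210,233)&(z>.06)&(z<.09),"carr")
rect(w(270,310,225,255)&(z>.1),"bottle")
m=w(260,315,180,285)&(p[...,2]>150)&(p[...,1]>120);rect(m,"ply")
c=cv2.resize(p[170:290,110:330],None,fx=3.6,fy=3.6,interpolation=cv2.INTER_CUBIC);cv2.imwrite("pics/crop1.png",c)
E
```

```text
[ 0.5109 -0.0146  0.    ] bench z -0.0013005102280152254
long 602 (559.8130493164062, 425.32177734375) (120.29852294921875, 40.35908508300781) 36.234989166259766 mean [559.2793 424.1837] z 0.03136272959624711
jigall 2730 (541.2450561523438, -19.925376892089844) (123.32111358642578, 257.63104248046875) 86.86298370361328 mean [536.289  -13.4953] z 0.011417930058125206
stop 304 (441.14056396484375, -15.300191879272461) (60.087860107421875, 35.6247444152832) 89.73524475097656 mean [441.0437 -15.4428] z 0.07075487429141414
carr 274 (552.34521484375, -13.547588348388672) (33.784767150878906, 61.25852584838867) 0.3329543173313141 mean [552.9781 -13.9266] z 0.07728257462938878
bottle 56 (500.2138977050781, -14.947154998779297) (20.920068740844727, 20.779006958007812) 48.929222106933594 mean [500.0536 -14.4701] z 0.1060840137870222
ply 1697 (539.7781982421875, -12.20151138305664) (249.80630493164062, 100.35081481933594) 0.6303598880767822 mean [545.3854  -3.2289] z 0.008071683064158872
```

View pics/crop1.png

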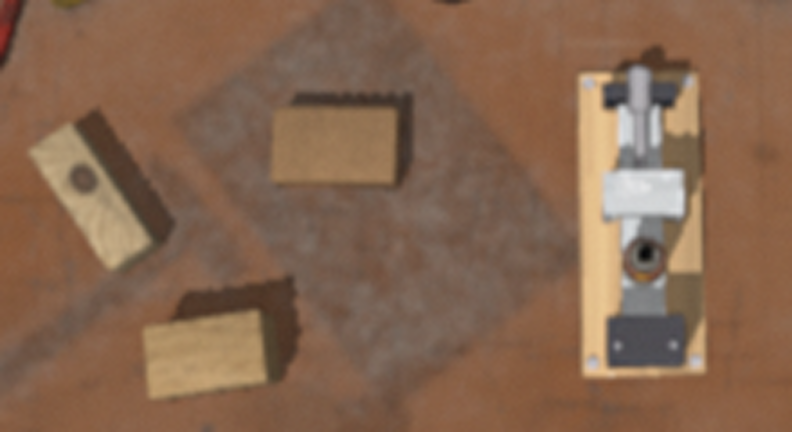

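```bash
python3 -m pendant '[{"claw":1,"dx":263,"dy":563,"dz":0,"twist":-0.379},{"claw":1,"dx":263,"dy":563,"dz":0,"twist":-0.379},{"claw":1,"dx":263,"dy":563,"dz":0,"twist":-0.379},{"claw":1,"dx":263,"dy":563,"dz":0,"twist":-0.379},{"claw":1,"dx":263,"dy":563,"dz":0,"twist":-0.379},{"claw":1,"dx":263,"dy":563,"dz":0,"twist":-0.379},{"claw":1,"dx":263,"dy":563,"dz":0,"twist":-0.379},{"claw":1,"dx":263,"dy":563,"dz":0,"twist":-0.379}]' 10
```

```text
clock: 1.4
tool_pos: [0.4071, -0.2142, 0.2391]
eef_rot: [1.0, 0.005, 0.0, 0.0]
contact_force: [1.3, -0.2, -0.5]
opening: 0.998
finger_force: 0.0
```

```bash
python3 -m pendant '[{"claw":1,"dx":90,"dy":196,"dz":0,"twist":0},{"claw":1,"dx":90,"dy":196,"dz":0,"twist":0},{"claw":1,"dx":90,"dy":196,"dz":0,"twist":0},{"claw":1,"dx":90,"dy":196,"dz":0,"twist":0},{"claw":1,"dx":90,"dy":196,"dz":0,"twist":0},{"claw":1,"dx":90,"dy":196,"dz":0,"twist":0},{"claw":1,"dx":90,"dy":196,"dz":0,"twist":0}]'
```

```text
clock: 2.1
tool_pos: [0.4957, -0.021, 0.2387]
eef_rot: [1.0, 0.005, -0.0, 0.001]
contact_force: [0.2, -1.0, -0.2]
opening: 1.0
finger_force: 0.0
```

```bash
python3 -m pendant '[{"claw":1,"dx":4,"dy":6,"dz":-30,"twist":0},{"claw":1,"dx":4,"dy":6,"dz":-70,"twist":0},{"claw":1,"dx":4,"dy":6,"dz":-110,"twist":0},{"claw":1,"dx":4,"dy":6,"dz":-145,"twist":0},{"claw":1,"dx":4,"dy":6,"dz":-167,"twist":0},{"claw":1,"dx":4,"dy":6,"dz":-167,"twist":0},{"claw":0.6,"dx":4,"dy":6,"dz":-167,"twist":0},{"claw":0.5,"dx":4,"dy":6,"dz":-167,"twist":0}]' 8
python3 - <<'E'
from h import *
p,d=eyes.snapshot("side");cv2.imwrite("pics/s1.png",cv2.resize(p[130:270,220:400],None,fx=4,fy=4,interpolation=cv2.INTER_CUBIC))
E
```

```text
clock: 2.9
tool_pos: [0.501, -0.015, 0.0731]
eef_rot: [1.0, 0.004, 0.001, 0.0]
contact_force: [0.2, -0.0, -0.3]
opening: 0.838
finger_force: 0.0
```

View pics/s1.png

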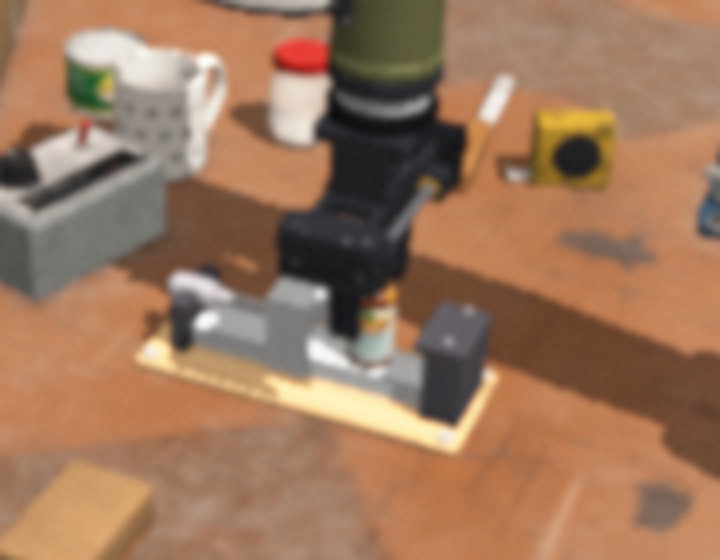

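```bash
python3 - <<'E'
from h import *
c=eyes.camera_info("side");K=np.array(c["K"]);T=np.array(c["world_to_cam"])
for w in ([.501,.03,.08],[.501,.022,.08],[.5,-.0145,.08],[.5,-.0145,.028],[.49,-.0145,.028],[.458,-.0145,.072],[.511+.024,-.0145,.0785]):
    q=K@(T@np.array(w+[1]))[:3];q/=q[2];print(w,((q[:2]-[220,130])*4).round())
E
```

```text
[0.501, 0.03, 0.08] [343. 330.]
[0.501, 0.022, 0.08] [347. 324.]
[0.5, -0.0145, 0.08] [368. 298.]
[0.5, -0.0145, 0.028] [364. 358.]
[0.49, -0.0145, 0.028] [377. 362.]
[0.458, -0.0145, 0.072] [424. 322.]
[0.535, -0.0145, 0.0785] [322. 287.]
```

```bash
python3 - <<'E'
from h import *
np.set_printoptions(precision=1,suppress=True)
for cam in("side","top"):
    P=cloud(cam,np.load(cam+"0.npy")).reshape(-1,3)*1000
    for lo,hi in((40,70),(70,95),(110,127),(127,140)):
        m=(abs(P[:,0]-498)<32)&(abs(P[:,1]+14)<22)&(P[:,2]>lo)&(P[:,2]<hi)
        Q=P[m]
        if len(Q)>3: print(cam,lo,len(Q),"x",np.percentile(Q[:,0],[0,5,50,95,100]),"y",np.percentile(Q[:,1],[0,5,50,95,100]))
E
```

```text
side 40 104 x [481.8 483.5 495.  513.5 517.3] y [-17.4 -14.5  -3.2   0.8   2.6]
side 70 101 x [482.6 484.1 495.2 511.8 515.2] y [-27.3 -19.2  -5.2   0.6   3.5]
side 110 29 x [493.2 493.9 499.2 504.7 505.3] y [-18.8 -17.8 -12.9  -8.6  -6.9]
top 40 11 x [484.4 484.6 487.5 494.4 494.5] y [-27.  -25.7 -10.5   0.7   0.8]
top 70 62 x [484.7 485.2 495.3 514.4 517.4] y [-29.5 -28.9 -12.6   0.8   0.9]
top 110 16 x [494.9 495.7 498.9 507.4 507.5] y [-19.9 -19.8 -14.6  -9.4  -9.3]
top 127 7 x [501.1 501.1 501.2 503.7 503.7] y [-17.1 -17.1 -14.4 -10.   -9.2]
```

```bash
python3 -m pendant '[{"claw":0.3},{"claw":0.3},{"claw":0.3},{"claw":0.3},{"claw":0.3},{"claw":0.3},{"claw":0.3},{"claw":0.3}]' 10
```

```text
validation failed for argument at $[0]...
```

```bash
python3 -m pendant '[{"claw":0.3,"dx":0,"dy":0,"dz":0,"twist":0},{"claw":0.3,"dx":0,"dy":0,"dz":0,"twist":0},{"claw":0.3,"dx":0,"dy":0,"dz":0,"twist":0},{"claw":0.3,"dx":0,"dy":0,"dz":0,"twist":0},{"claw":0.3,"dx":0,"dy":0,"dz":0,"twist":0},{"claw":0.3,"dx":0,"dy":0,"dz":0,"twist":0}]' 10
```

```text
clock: 3.55
tool_pos: [0.5003, -0.014, 0.0718]
eef_rot: [1.0, 0.005, 0.0, 0.0]
contact_force: [-0.1, -0.9, 1.7]
opening: 0.362
finger_force: 10.0
```

```bash
python3 -m pendant '[{"claw":0.25,"dx":0,"dy":0,"dz":20,"twist":0},{"claw":0.25,"dx":0,"dy":0,"dz":40,"twist":0},{"claw":0.25,"dx":0,"dy":-30,"dz":40,"twist":0},{"claw":0.25,"dx":0,"dy":-65,"dz":40,"twist":0},{"claw":0.25,"dx":0,"dy":-105,"dz":40,"twist":0},{"claw":0.25,"dx":0,"dy":-145,"dz":40,"twist":0},{"claw":0.25,"dx":0,"dy":-175,"dz":30,"twist":0},{"claw":0.25,"dx":0,"dy":-186,"dz":15,"twist":0}]'
python3 -m pendant '[{"claw":0.25,"dx":0,"dy":0,"dz":-10,"twist":0},{"claw":0.25,"dx":0,"dy":0,"dz":-25,"twist":0},{"claw":0.25,"dx":0,"dy":0,"dz":-35,"twist":0},{"claw":0.25,"dx":0,"dy":0,"dz":-39,"twist":0},{"claw":0.25,"dx":0,"dy":0,"dz":-41,"twist":0},{"claw":0.25,"dx":0,"dy":0,"dz":-41,"twist":0}]'
```

```text
clock: 4.35
tool_pos: [0.5, -0.2046, 0.0868]
eef_rot: [1.0, 0.002, 0.001, 0.002]
contact_force: [0.5, -0.1, -1.2]
opening: 0.362
finger_force: 10.0
clock: 4.95
tool_pos: [0.5004, -0.1993, 0.0457]
eef_rot: [1.0, 0.005, -0.0, -0.0]
contact_force: [-0.3, 0.2, -1.2]
opening: 0.364
finger_force: 10.0
```

```bash
python3 -m pendant '[{"claw":0.25,"dx":0,"dy":0,"dz":-1,"twist":0},{"claw":0.25,"dx":0,"dy":0,"dz":-2,"twist":0},{"claw":0.25,"dx":0,"dy":0,"dz":-2,"twist":0}]'
```

```text
clock: 5.25
tool_pos: [0.5004, -0.2001, 0.044]
eef_rot: [1.0, 0.005, 0.0, 0.0]
contact_force: [0.3, 0.8, -1.0]
opening: 0.364
finger_force: 10.0
```

```bash
python3 -m pendant '[{"claw":0.25,"dx":0,"dy":0,"dz":-1,"twist":0},{"claw":0.25,"dx":0,"dy":0,"dz":-1,"twist":0},{"claw":0.25,"dx":0,"dy":0,"dz":-1,"twist":0}]'
```

```text
clock: 5.55
tool_pos: [0.5007, -0.2006, 0.0434]
eef_rot: [1.0, 0.005, 0.001, 0.0]
contact_force: [-0.5, -0.9, 6.0]
opening: 0.359
finger_force: 10.0
```

```bash
python3 -m pendant '[{"claw":0.4,"dx":0,"dy":0,"dz":0,"twist":0},{"claw":0.45,"dx":0,"dy":0,"dz":0,"twist":0},{"claw":0.6,"dx":0,"dy":0,"dz":0,"twist":0},{"claw":0.9,"dx":0,"dy":0,"dz":0,"twist":0},{"claw":0.9,"dx":0,"dy":0,"dz":0,"twist":0},{"claw":0.9,"dx":0,"dy":0,"dz":40,"twist":0},{"claw":0.9,"dx":0,"dy":0,"dz":80,"twist":0},{"claw":0.9,"dx":0,"dy":0,"dz":110,"twist":0}]'
```

```text
clock: 6.35
tool_pos: [0.5005, -0.2, 0.1546]
eef_rot: [1.0, 0.005, 0.0, 0.0]
contact_force: [0.0, -0.4, 0.3]
opening: 0.899
finger_force: 0.0
```

```bash
python3 -m pendant '[{"claw":0.9,"dx":36,"dy":607,"dz":0,"twist":0.622},{"claw":0.9,"dx":36,"dy":607,"dz":0,"twist":0.622},{"claw":0.9,"dx":36,"dy":607,"dz":0,"twist":0.622},{"claw":0.9,"dx":36,"dy":607,"dz":0,"twist":0.622},{"claw":0.9,"dx":36,"dy":607,"dz":0,"twist":0.622},{"claw":0.9,"dx":36,"dy":607,"dz":0,"twist":0.622},{"claw":0.9,"dx":36,"dy":607,"dz":0,"twist":0.622},{"claw":0.9,"dx":36,"dy":607,"dz":0,"twist":0.622}]'
```

```text
clock: 7.15
tool_pos: [0.5236, 0.2013, 0.1527]
eef_rot: [0.951, 0.311, -0.0, 0.0]
contact_force: [1.0, -1.7, -0.0]
opening: 0.902
finger_force: 0.0
```

```bash
python3 -m pendant '[{"claw":0.85,"dx":12,"dy":206,"dz":0,"twist":0},{"claw":0.85,"dx":12,"dy":206,"dz":0,"twist":0},{"claw":0.85,"dx":12,"dy":206,"dz":0,"twist":0},{"claw":0.85,"dx":12,"dy":206,"dz":0,"twist":0},{"claw":0.85,"dx":12,"dy":206,"dz":0,"twist":0},{"claw":0.85,"dx":12,"dy":206,"dz":-30,"twist":0},{"claw":0.85,"dx":12,"dy":206,"dz":-60,"twist":0},{"claw":0.85,"dx":12,"dy":206,"dz":-60,"twist":0}]'
python3 - <<'E'
from h import *
p,d=eyes.snapshot("side");cv2.imwrite("pics/s2.png",cv2.resize(p[150:350,130:400],None,fx=2.9,fy=2.9,interpolation=cv2.INTER_CUBIC))
print(r.get_state()["tool_pos"],r.get_state()["eef_rot"],r.get_state()["q"])
E
```

```text
clock: 7.95
tool_pos: [0.5331, 0.4026, 0.0885]
eef_rot: [0.95, 0.311, -0.004, 0.002]
contact_force: [-0.5, -0.1, -0.1]
opening: 0.848
finger_force: 0.0
[0.53457296 0.40368117 0.09091802] [ 0.9505302   0.31062137 -0.00231666  0.00115175] [-0.65342316  0.93022866 -0.1211184   1.52197877  0.1506832   0.70372106
 -1.78089357]
```

View pics/s2.png

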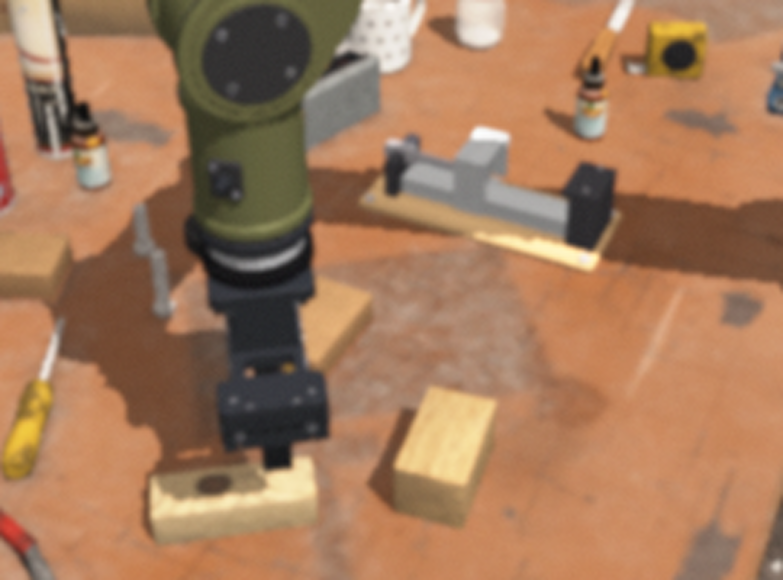

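```bash
python3 -m pendant '[{"claw":0.8,"dx":1,"dy":3,"dz":-40,"twist":0},{"claw":0.8,"dx":1,"dy":3,"dz":-70,"twist":0},{"claw":0.8,"dx":1,"dy":3,"dz":-86,"twist":0},{"claw":0.4,"dx":1,"dy":3,"dz":-87,"twist":0},{"claw":0.4,"dx":1,"dy":3,"dz":-87,"twist":0},{"claw":0.4,"dx":1,"dy":3,"dz":-87,"twist":0},{"claw":0.4,"dx":1,"dy":3,"dz":-87,"twist":0},{"claw":0.4,"dx":1,"dy":3,"dz":-87,"twist":0}]' 5
```

```text
clock: 8.8
tool_pos: [0.5379, 0.4091, 0.0074]
eef_rot: [0.951, 0.311, 0.001, -0.0]
contact_force: [-0.3, -1.0, 5.9]
opening: 0.455
finger_force: 5.0
```

```bash
python3 -m pendant '[{"claw":0.4,"dx":0,"dy":0,"dz":0,"twist":0},{"claw":0.4,"dx":0,"dy":0,"dz":0,"twist":0}]' 5
```

```text
clock: 9.0
tool_pos: [0.5379, 0.4091, 0.0075]
eef_rot: [0.951, 0.311, 0.001, -0.0]
contact_force: [-0.4, -0.2, 7.1]
opening: 0.452
finger_force: 5.0
```

```bash
python3 -m pendant '[{"claw":0.4,"dx":0,"dy":0,"dz":4,"twist":0},{"claw":0.4,"dx":0,"dy":0,"dz":4,"twist":0},{"claw":0.4,"dx":0,"dy":0,"dz":4,"twist":0}]' 4
python3 -m pendant '[{"claw":0.4,"dx":0,"dy":0,"dz":6,"twist":0},{"claw":0.4,"dx":0,"dy":0,"dz":6,"twist":0},{"claw":0.4,"dx":0,"dy":0,"dz":6,"twist":0}]' 4
```

```text
clock: 9.3
tool_pos: [0.5368, 0.4082, 0.0097]
eef_rot: [0.951, 0.311, -0.0, 0.0]
contact_force: [-0.2, -0.4, -1.7]
opening: 0.455
finger_force: 4.0
clock: 9.6
tool_pos: [0.537, 0.4084, 0.0159]
eef_rot: [0.951, 0.311, 0.0, -0.0]
contact_force: [-0.6, 0.1, -1.8]
opening: 0.455
finger_force: 4.0
```

```bash
python3 -m pendant '[{"claw":0.4,"dx":0,"dy":0,"dz":6,"twist":0},{"claw":0.4,"dx":0,"dy":0,"dz":12,"twist":0},{"claw":0.4,"dx":0,"dy":0,"dz":18,"twist":0},{"claw":0.4,"dx":0,"dy":0,"dz":18,"twist":0}]' 3
cat >> h.py <<'E'
def block(name,lo=None):
    p,D=eyes.snapshot("side");cv2.imwrite(f"pics/{name}.png",p);P=cloud("side",D)
    return p,P
E
python3 - <<'E'
from h import *
np.set_printoptions(precision=3,suppress=True)
p,P=block("s3");cv2.imwrite("pics/s3c.png",cv2.resize(p[240:350,150:280],None,fx=5,fy=5,interpolation=cv2.INTER_CUBIC))
st=r.get_state();g=st["tool_pos"];print(g)
ax=np.array([.807,.591]);Q=P.reshape(-1,3);d=Q[:,:2]-g[:2];s=d@ax;t=d@np.array([-.591,.807])
for a in range(-40,110,10):
    m=(s>a/1e3)&(s<(a+10)/1e3)&(abs(t)<.018)&(Q[:,2]>.004)&(Q[:,2]<.15)
    if m.sum()>2: print(a+5,m.sum(),np.percentile(Q[m,2],[10,50,90])*1000)
E
```

```text
clock: 10.0
tool_pos: [0.5377, 0.4089, 0.0351]
eef_rot: [0.951, 0.311, 0.001, -0.0]
contact_force: [-0.4, 0.2, -1.5]
opening: 0.452
finger_force: 3.0
[0.537 0.409 0.035]
-25 13 [113.716 114.865 116.564]
25 21 [113.305 115.484 145.814]
35 12 [53.2   57.411 58.577]
45 89 [33.164 56.007 57.82 ]
55 91 [37.142 56.111 57.786]
65 86 [38.796 55.021 57.029]
75 86 [35.396 55.173 56.905]
85 60 [34.089 54.111 55.666]
```

View pics/s3c.png

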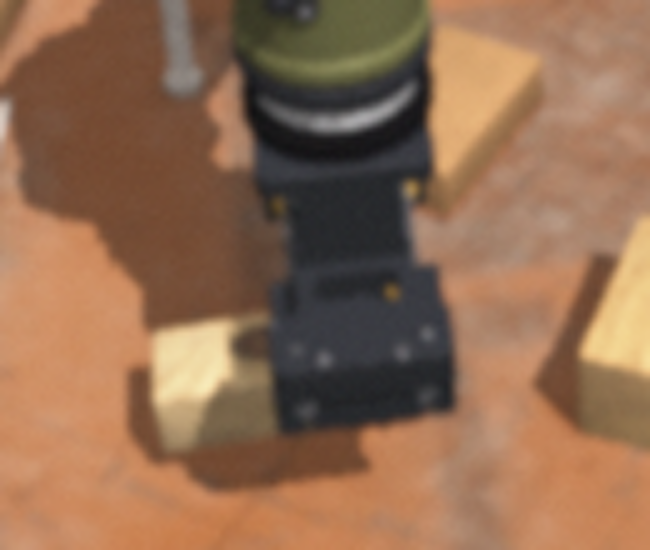

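```bash
python3 -m pendant '[{"claw":0.3,"dx":0,"dy":0,"dz":0,"twist":0},{"claw":0.3,"dx":0,"dy":0,"dz":30,"twist":0},{"claw":0.3,"dx":-5,"dy":-20,"dz":60,"twist":0.1},{"claw":0.3,"dx":-15,"dy":-60,"dz":85,"twist":0.23},{"claw":0.3,"dx":-26,"dy":-100,"dz":85,"twist":0.36},{"claw":0.3,"dx":-37,"dy":-140,"dz":85,"twist":0.49},{"claw":0.3,"dx":-48,"dy":-180,"dz":85,"twist":0.62},{"claw":0.3,"dx":-60,"dy":-220,"dz":85,"twist":0.75}]' 12
python3 -m pendant '[{"claw":0.3,"dx":-10,"dy":-40,"dz":0,"twist":0.1},{"claw":0.3,"dx":-20,"dy":-80,"dz":0,"twist":0.19},{"claw":0.3,"dx":-30,"dy":-115,"dz":0,"twist":0.19},{"claw":0.3,"dx":-37,"dy":-140,"dz":0,"twist":0.19},{"claw":0.3,"dx":-37,"dy":-149,"dz":0,"twist":0.19},{"claw":0.3,"dx":-37,"dy":-149,"dz":0,"twist":0.19}]'
```

```text
clock: 10.85
tool_pos: [0.4765, 0.1867, 0.1188]
eef_rot: [0.769, 0.639, 0.0, 0.0]
contact_force: [1.4, -0.7, -0.2]
opening: 0.456
finger_force: 12.0
clock: 11.45
tool_pos: [0.4405, 0.0386, 0.1188]
eef_rot: [0.708, 0.707, 0.0, 0.0]
contact_force: [-0.4, 1.0, 0.1]
opening: 0.452
finger_force: 12.0
```

```bash
cat >> h.py <<'E'
def prof(P,ax,lo=-60,hi=115,zmin=.004,step=10):
    g=r.get_state()["tool_pos"];ax=np.array(ax);Q=P.reshape(-1,3);d=Q[:,:2]-g[:2];s=d@ax;t=d@np.array([-ax[1],ax[0]])
    print("tcp",g)
    for a in range(lo,hi,step):
        m=(s>a/1e3)&(s<(a+step)/1e3)&(abs(t)<.016)&(Q[:,2]>zmin)&(Q[:,2]<.2)
        if m.sum()>2: print(a+step/2,m.sum(),(np.percentile(Q[m,2],[10,50,90])*1000).round(1))
E
python3 - <<'E'
from h import *
p,P=block("s4");prof(P,[0,1])
E
```

```text
tcp [0.44100058 0.04028078 0.11883653]
-55.0 9 [69.5 71.2 71.9]
-45.0 11 [24.2 71.8 72.9]
-35.0 61 [ 12.2  53.4 144.4]
-25.0 153 [ 7.4 36.  73. ]
-15.0 55 [  6.  141.  144.5]
-5.0 40 [  5.2 141.1 143.5]
5.0 30 [140.8 142.4 143.8]
15.0 36 [140.6 142.  198.4]
25.0 56 [139.9 167.8 198.5]
35.0 31 [138.8 140.6 142.2]
45.0 32 [138.3 140.  141.9]
55.0 28 [138.4 139.9 140.9]
65.0 30 [137.8 139.3 140.8]
75.0 44 [119.1 138.7 140.4]
85.0 119 [111.8 125.4 137.4]
```

```bash
python3 -m pendant '[{"claw":0.3,"dx":0,"dy":0,"dz":-20,"twist":0},{"claw":0.3,"dx":0,"dy":0,"dz":-32,"twist":0},{"claw":0.3,"dx":0,"dy":0,"dz":-38,"twist":0},{"claw":0.3,"dx":0,"dy":0,"dz":-40,"twist":0},{"claw":0.3,"dx":0,"dy":0,"dz":-42,"twist":0},{"claw":0.3,"dx":0,"dy":0,"dz":-44,"twist":0},{"claw":0.3,"dx":0,"dy":0,"dz":-46,"twist":0},{"claw":0.3,"dx":0,"dy":0,"dz":-46,"twist":0}]' 4
python3 - <<'E'
from h import *
p,P=block("s5");prof(P,[0,1],25)
E
```

```text
clock: 12.3
tool_pos: [0.4401, 0.0394, 0.0728]
eef_rot: [0.707, 0.707, 0.0, 0.0]
contact_force: [-0.4, 0.8, -0.6]
opening: 0.455
finger_force: 4.0
tcp [0.44003682 0.03927008 0.07283439]
30.0 55 [ 86.1  89.4 152.6]
40.0 39 [83.7 85.7 88. ]
50.0 34 [81.  82.5 84.5]
60.0 43 [78.4 80.4 82.7]
70.0 39 [75.7 77.6 79.5]
80.0 115 [48.7 64.  76.1]
90.0 10 [69.5 72.7 75.7]
```

```bash
python3 -m pendant '[{"claw":0.3,"dx":0,"dy":0,"dz":-2,"twist":0},{"claw":0.3,"dx":0,"dy":0,"dz":-4,"twist":0},{"claw":0.3,"dx":0,"dy":0,"dz":-6,"twist":0},{"claw":0.3,"dx":0,"dy":0,"dz":-6,"twist":0}]' 4
python3 - <<'E'
from h import *
p,P=block("s6");prof(P,[0,1],25)
E
```

```text
clock: 12.75
tool_pos: [0.4398, 0.0393, 0.0665]
eef_rot: [0.707, 0.708, -0.0, -0.0]
contact_force: [0.2, 0.4, 0.0]
opening: 0.45
finger_force: 4.0
tcp [0.43979087 0.03920995 0.06656169]
30.0 67 [ 72.   76.3 147.6]
40.0 52 [64.9 69.2 72.4]
50.0 49 [60.  63.  67.1]
60.0 51 [53.8 57.8 61.2]
70.0 72 [23.2 49.6 54.6]
80.0 57 [36.8 46.  49.6]
```

```bash
python3 -m pendant '[{"claw":0.3,"dx":0,"dy":0,"dz":-2,"twist":0},{"claw":0.3,"dx":0,"dy":0,"dz":-2,"twist":0}]' 4
python3 -m pendant '[{"claw":0.3,"dx":0,"dy":0,"dz":-2,"twist":0},{"claw":0.3,"dx":0,"dy":0,"dz":-2,"twist":0},{"claw":0.3,"dx":0,"dy":0,"dz":-2,"twist":0}]' 25
python3 - <<'E'
from h import *
p,P=block("s7");prof(P,[0,1],25,step=5)
g=r.get_state()["tool_pos"];Q=P.reshape(-1,3)
m=(abs(Q[:,0]-g[0])<.014)&(Q[:,1]>g[1]+.03)&(Q[:,1]<g[1]+.075)&(Q[:,2]>.02)&(Q[:,2]<.1)
Q=Q[m]*1000
for _ in range(4):
    k=np.polyfit(Q[:,1]-g[1]*1000,Q[:,2],1);Q=Q[abs(Q[:,2]-np.polyval(k,Q[:,1]-g[1]*1000))<4]
print(len(Q),k,np.degrees(np.arctan(k[0])))
E
```

```text
clock: 13.0
tool_pos: [0.4398, 0.0392, 0.0646]
eef_rot: [0.707, 0.707, -0.0, -0.0]
contact_force: [-0.3, 0.9, -0.1]
opening: 0.452
finger_force: 4.0
clock: 13.3
tool_pos: [0.44, 0.0396, 0.0629]
eef_rot: [0.707, 0.708, 0.0, 0.0]
contact_force: [-0.4, 2.1, 4.3]
opening: 0.452
finger_force: 25.0
tcp [0.4399925  0.03964316 0.06290466]
27.5 44 [ 67.6  73.2 190.8]
32.5 29 [61.2 66.3 69.3]
37.5 25 [60.2 63.3 66.8]
42.5 27 [56.3 59.9 62.6]
47.5 33 [51.8 55.8 58.4]
52.5 27 [47.9 50.3 54.6]
57.5 29 [45.1 47.2 50.8]
62.5 39 [11.9 42.6 45.8]
67.5 30 [21.1 39.6 42.6]
72.5 43 [26.9 36.1 39.9]
77.5 17 [32.6 34.2 37.7]
189 [-0.79642698 93.03796904] -38.534761825389545
```

```bash
python3 -m pendant '[{"claw":0.3,"dx":0,"dy":0,"dz":30,"twist":0},{"claw":0.3,"dx":0,"dy":0,"dz":65,"twist":0},{"claw":0.3,"dx":0,"dy":0,"dz":87,"twist":-0.12},{"claw":0.3,"dx":3,"dy":-10,"dz":87,"twist":-0.26},{"claw":0.3,"dx":5,"dy":-20,"dz":87,"twist":-0.40},{"claw":0.3,"dx":7,"dy":-30,"dz":87,"twist":-0.54},{"claw":0.3,"dx":9,"dy":-40,"dz":87,"twist":-0.68},{"claw":0.3,"dx":11,"dy":-54,"dz":87,"twist":-0.82}]' 25
python3 -m pendant '[{"claw":0.3,"dx":2,"dy":0,"dz":0,"twist":-0.14},{"claw":0.3,"dx":2,"dy":0,"dz":0,"twist":-0.28},{"claw":0.3,"dx":2,"dy":0,"dz":0,"twist":-0.42},{"claw":0.3,"dx":2,"dy":0,"dz":0,"twist":-0.56},{"claw":0.3,"dx":2,"dy":0,"dz":0,"twist":-0.70},{"claw":0.3,"dx":2,"dy":0,"dz":0,"twist":-0.742},{"claw":0.3,"dx":2,"dy":0,"dz":0,"twist":-0.742},{"claw":0.3,"dx":2,"dy":0,"dz":0,"twist":-0.742}]'
python3 - <<'E'
from h import *
p,P=block("s8");prof(P,[1,0],15,zmin=.08,step=5)
print(r.get_state()["eef_rot"])
g=r.get_state()["tool_pos"]
for cam in ("side","top"):
    if cam=="top": P=cloud(cam,eyes.snapshot(cam)[1])
    Q=P.reshape(-1,3)
    m=(abs(Q[:,1]-g[1])<.04)&(Q[:,0]>g[0]+.03)&(Q[:,0]<g[0]+.1)&(Q[:,2]>.09)&(Q[:,2]<.19)
    Q=Q[m]*1000-[g[0]*1000,g[1]*1000,0]
    print(cam,len(Q),"s max",np.percentile(Q[:,0],[95,99,100]),"t",np.percentile(Q[:,1],[0,2,98,100]))
E
```

```text
clock: 14.15
tool_pos: [0.4507, -0.0151, 0.1496]
eef_rot: [0.931, 0.365, -0.0, -0.0]
contact_force: [-0.0, 0.6, -0.8]
opening: 0.449
finger_force: 25.0
clock: 14.95
tool_pos: [0.4528, -0.0148, 0.1496]
eef_rot: [1.0, 0.006, -0.0, 0.0]
contact_force: [-0.8, 0.1, -1.1]
opening: 0.447
finger_force: 25.0
tcp [ 0.45280219 -0.01474617  0.14966604]
22.5 3 [149.3 163.4 164.3]
27.5 5 [153.6 158.9 159.7]
32.5 8 [131.7 154.6 156.1]
37.5 11 [118.2 150.1 152.8]
42.5 5 [146.6 148.6 149.2]
47.5 8 [139.6 143.  145.4]
52.5 10 [134.2 139.2 141.4]
57.5 5 [135.  136.8 138.5]
62.5 9 [113.8 132.5 133.8]
67.5 7 [128.  129.5 130.3]
72.5 7 [119.4 124.9 126.6]
77.5 5 [121.7 122.5 123.2]
97.5 3 [80.3 80.5 81. ]
[ 9.99983250e-01  5.78579708e-03 -1.49422995e-04  3.23941569e-05]
side 247 s max [73.28477451 76.86119319 78.40664405] t [-20.34785879 -16.14181736  22.43206756  24.86182769]Traceback (most recent call last):
  File "<stdin>", line 10, in <module>
    return _quantile_unchecked(
        a, q, axis, out, overwrite_input, method, keepdims, weights)
    return _ureduce(a,
                    func=_quantile_ureduce_func,
    ...<5 lines>...
                    overwrite_input=overwrite_input,
                    method=method)
    r = func(a, **kwargs)
    result = _quantile(arr,
                       quantiles=q,
    ...<2 lines>...
                       out=out,
                       weights=wgt)
    slices_having_nans = np.isnan(arr[-1, ...])
                                  ~~~^^^^^^^^^
IndexError: index -1 is out of bounds for axis 0 with size 0
```

```bash
python3 -m pendant '[{"claw":0.3,"dx":-3,"dy":0,"dz":-20,"twist":0},{"claw":0.3,"dx":-3,"dy":0,"dz":-38,"twist":0},{"claw":0.3,"dx":-3,"dy":0,"dz":-50,"twist":0},{"claw":0.3,"dx":-3,"dy":0,"dz":-55,"twist":0},{"claw":0.3,"dx":-3,"dy":0,"dz":-55,"twist":0}]'
python3 - <<'E'
from h import *
p,P=block("s9")
cv2.imwrite("pics/s9c.png",cv2.resize(p[150:250,230:360],None,fx=6,fy=6,interpolation=cv2.INTER_CUBIC))
E
```

```text
clock: 15.55
tool_pos: [0.4497, -0.0147, 0.0943]
eef_rot: [1.0, 0.005, -0.001, -0.0]
contact_force: [0.6, 0.7, -0.5]
opening: 0.451
finger_force: 25.0
```

View pics/s9c.png

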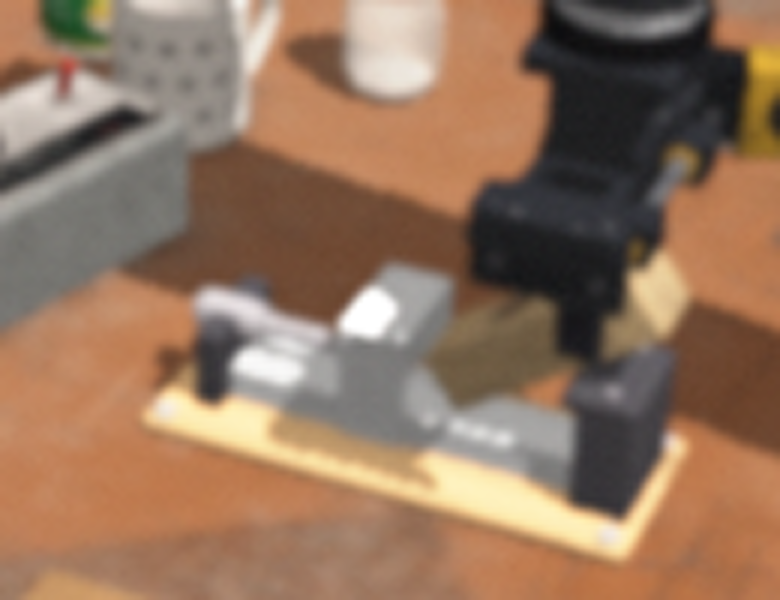

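```bash
python3 -m pendant '[{"claw":0.3,"dx":5,"dy":0,"dz":-3,"twist":0},{"claw":0.3,"dx":10,"dy":0,"dz":-6,"twist":0},{"claw":0.3,"dx":15,"dy":0,"dz":-9,"twist":0},{"claw":0.3,"dx":20,"dy":0,"dz":-11,"twist":0},{"claw":0.3,"dx":20,"dy":0,"dz":-11,"twist":0}]'
python3 -m pendant '[{"claw":0.3,"dx":2,"dy":0,"dz":-1,"twist":0},{"claw":0.3,"dx":4,"dy":0,"dz":-2,"twist":0},{"claw":0.3,"dx":4,"dy":0,"dz":-2,"twist":0}]'
```

```text
clock: 16.1
tool_pos: [0.4688, -0.0148, 0.0833]
eef_rot: [1.0, 0.005, -0.002, 0.0]
contact_force: [-2.2, 0.2, -1.1]
opening: 0.453
finger_force: 25.0
clock: 16.4
tool_pos: [0.4692, -0.0149, 0.0818]
eef_rot: [1.0, 0.005, -0.004, 0.0]
contact_force: [-9.1, 1.3, 8.2]
opening: 0.453
finger_force: 25.0
```

```bash
python3 -m pendant '[{"claw":0.3,"dx":4,"dy":0,"dz":0,"twist":0},{"claw":0.3,"dx":8,"dy":0,"dz":0,"twist":0},{"claw":0.3,"dx":12,"dy":0,"dz":0,"twist":0},{"claw":0.3,"dx":12,"dy":0,"dz":0,"twist":0}]' 30
python3 - <<'E'
from h import *
p,P=block("s10")
cv2.imwrite("pics/s10c.png",cv2.resize(p[150:250,230:360],None,fx=6,fy=6,interpolation=cv2.INTER_CUBIC))
E
```

```text
clock: 16.8
tool_pos: [0.4808, -0.0148, 0.0819]
eef_rot: [1.0, 0.005, -0.005, 0.0]
contact_force: [-10.5, 0.4, 9.2]
opening: 0.452
finger_force: 30.0
```

View pics/s10c.png

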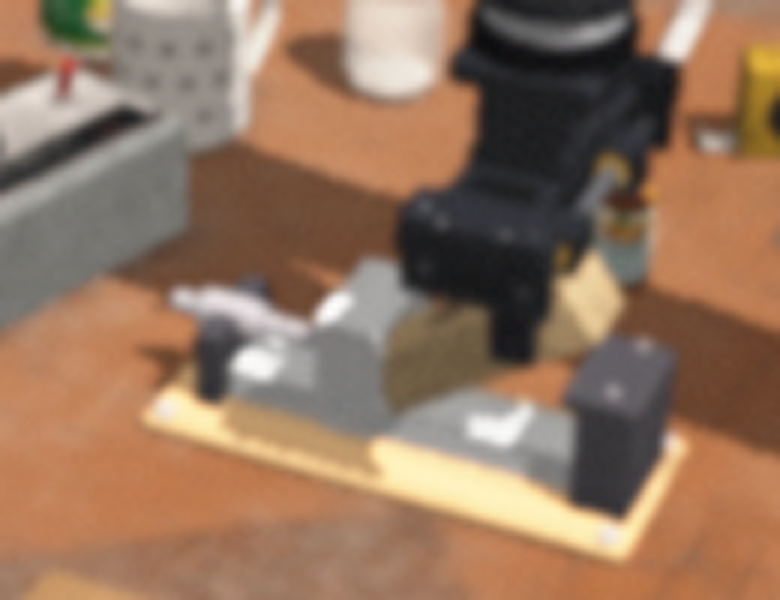

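```bash
python3 -m pendant '[{"claw":0.3,"dx":6,"dy":0,"dz":0,"twist":0},{"claw":0.3,"dx":12,"dy":0,"dz":0,"twist":0},{"claw":0.3,"dx":18,"dy":0,"dz":0,"twist":0},{"claw":0.3,"dx":23,"dy":0,"dz":0,"twist":0},{"claw":0.3,"dx":27,"dy":0,"dz":0,"twist":0},{"claw":0.3,"dx":27,"dy":0,"dz":0,"twist":0}]' 30
python3 - <<'E'
from h import *
p,P=block("s11");prof(P,[-1,0],-100,80,zmin=.033,step=10)
E
```

```text
clock: 17.45
tool_pos: [0.5055, -0.0147, 0.0817]
eef_rot: [1.0, 0.005, -0.007, 0.0]
contact_force: [-13.3, 0.8, 12.7]
opening: 0.448
finger_force: 30.0
tcp [ 0.50550578 -0.01469607  0.08171482]
-95.0 19 [76.3 77.9 79.3]
-85.0 24 [76.  77.6 79.9]
-75.0 24 [58.2 77.4 79.3]
-65.0 28 [60.5 66.7 79.1]
-55.0 11 [67.6 71.4 73.4]
-45.0 15 [54.6 77.6 81.5]
-35.0 7 [82.9 83.8 87.5]
-25.0 4 [66.  90.6 93.7]
15.0 53 [119.  184.6 198.1]
25.0 61 [105.8 116.5 181.5]
35.0 19 [ 98.7 101.3 104. ]
45.0 8 [68.5 70.1 71.5]
55.0 21 [69.9 70.8 73. ]
65.0 22 [68.7 71.1 72.5]
75.0 22 [69.5 71.  72.3]
```

```bash
python3 -m pendant '[{"claw":0.3,"dx":-2,"dy":0,"dz":-6,"twist":0},{"claw":0.3,"dx":-4,"dy":0,"dz":-12,"twist":0},{"claw":0.3,"dx":-5,"dy":0,"dz":-18,"twist":0},{"claw":0.3,"dx":-6,"dy":0,"dz":-24,"twist":0},{"claw":0.3,"dx":-6,"dy":0,"dz":-24,"twist":0}]' 20
python3 - <<'E'
from h import *
p,P=block("s12");prof(P,[-1,0],-100,60,zmin=.033,step=10)
E
```

```text
clock: 18.0
tool_pos: [0.5025, -0.0148, 0.0582]
eef_rot: [1.0, 0.005, -0.004, 0.0]
contact_force: [-9.2, 0.6, 12.1]
opening: 0.453
finger_force: 20.0
tcp [ 0.5025302  -0.01476563  0.05819904]
-95.0 12 [76.1 77.5 78.9]
-85.0 21 [76.3 78.3 79.1]
-75.0 10 [76.2 77.  78.6]
-65.0 10 [49.8 61.  65.2]
-55.0 6 [65.  65.9 66.6]
-45.0 4 [45.7 68.2 69.6]
15.0 45 [ 93.  165.7 177.6]
25.0 53 [ 95.9 138.1 163.2]
35.0 39 [ 87.1  96.7 100.8]
45.0 43 [70.5 77.1 85.4]
55.0 26 [69.2 71.  72.5]
```

```bash
python3 - <<'E'
from h import *
p,P=block("s13");Q=P.reshape(-1,3)*1000
for lo,hi in((66,70),(74,78),(78,82),(82,86),(86,90),(90,96)):
    m=(abs(Q[:,1]+14.5)<22)&(Q[:,0]<490)&(Q[:,0]>430)&(Q[:,2]>lo)&(Q[:,2]<hi)
    if m.sum():print(lo,m.sum(),"jx",511-np.percentile(Q[m,0],[0,10,50,90]).round(1))
cv2.imwrite("pics/s13c.png",cv2.resize(p[150:250,230:360],None,fx=6,fy=6,interpolation=cv2.INTER_CUBIC))
E
```

```text
66 20 jx [78.5 75.1 48.5 27.7]
74 31 jx [76.6 59.3 50.3 29. ]
78 15 jx [52.3 51.9 47.3 27.5]
82 26 jx [50.9 50.4 42.3 28.3]
86 16 jx [50.2 49.4 47.2 27.8]
90 43 jx [49.4 46.7 34.5 24.4]
```

View pics/s13c.png

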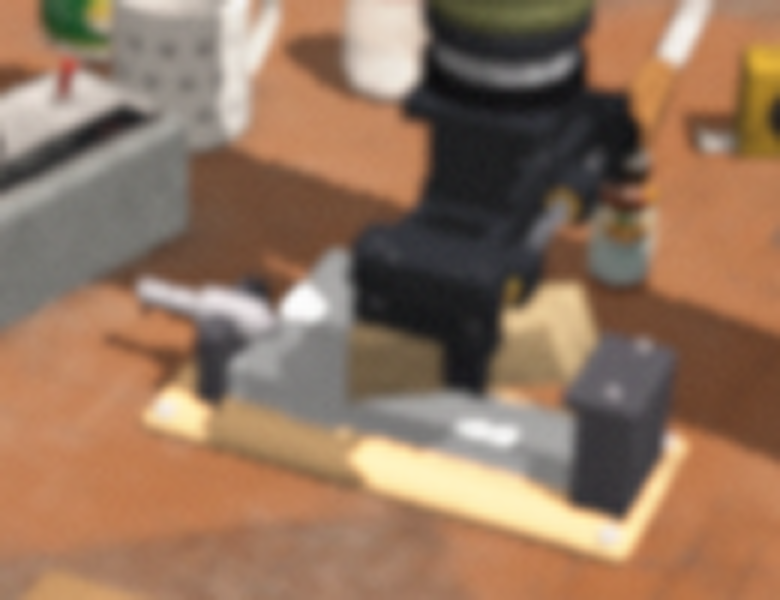

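```bash
python3 -m pendant '[{"claw":0.3,"dx":3,"dy":0,"dz":0,"twist":0},{"claw":0.3,"dx":6,"dy":0,"dz":0,"twist":0},{"claw":0.3,"dx":6,"dy":0,"dz":0,"twist":0}]' 25
python3 - <<'E'
from h import *
p,P=block("s14");Q=P.reshape(-1,3)*1000
for lo,hi in((66,70),(78,82),(82,86),(86,90),(90,96)):
    m=(abs(Q[:,1]+14.5)<22)&(Q[:,0]<480)&(Q[:,0]>430)&(Q[:,2]>lo)&(Q[:,2]<hi)
    if m.sum():print(lo,m.sum(),"jx",511-np.percentile(Q[m,0],[0,10,50,90]).round(1))
def edge(x0,x1,zlo,zhi):
    m=(abs(Q[:,1]+14.5)<28)&(Q[:,0]>x0)&(Q[:,0]<x1)&(Q[:,2]>zlo)&(Q[:,2]<zhi);return m.sum(),511-np.percentile(Q[m,0],[0,5,50,95,100])
print("hood top",edge(540,640,75,81));print("stop top",edge(400,470,69,74))
E
```

```text
clock: 18.4
tool_pos: [0.5046, -0.0148, 0.0577]
eef_rot: [1.0, 0.005, -0.008, 0.0]
contact_force: [-14.1, 0.9, 13.1]
opening: 0.45
finger_force: 25.0
66 23 jx [79.  70.8 61.3 34.8]
78 17 jx [50.7 50.  48.3 40.3]
82 14 jx [49.5 48.6 46.7 33.8]
86 18 jx [47.9 46.5 44.8 36.9]
90 20 jx [46.1 44.4 43.2 34.9]
hood top (np.int64(75), array([-55.91866061, -61.17178025, -79.51790255, -88.32583676,
       -90.13898396]))
stop top (np.int64(156), array([90.88332287, 89.19699312, 70.17134853, 52.65936739, 41.05965959]))
```

```bash
python3 -m pendant '[{"claw":0.3,"dx":0,"dy":0,"dz":0,"twist":0},{"claw":0.3,"dx":0,"dy":0,"dz":4,"twist":0},{"claw":0.3,"dx":3,"dy":0,"dz":5,"twist":0},{"claw":0.3,"dx":6,"dy":0,"dz":5,"twist":0},{"claw":0.3,"dx":9,"dy":0,"dz":5,"twist":0},{"claw":0.3,"dx":9,"dy":0,"dz":5,"twist":0}]' 55
cat >> h.py <<'E'
def jig(n):
    p,P=block(n);Q=P.reshape(-1,3)*1000;st=r.get_state();print("G jx",511-st["tool_pos"][0]*1000,"zg",st["tool_pos"][2]*1000-9)
    for lo in range(74,110,4):
        m=(abs(Q[:,1]+14.5)<22)&(Q[:,0]<490)&(Q[:,0]>430)&(Q[:,2]>lo)&(Q[:,2]<lo+4)
        if m.sum():print(lo,m.sum(),"jx",(511-np.percentile(Q[m,0],[0,10,50])).round(1))
    m=(abs(Q[:,1]+14.5)<28)&(Q[:,0]>540)&(Q[:,0]<640)&(Q[:,2]>75)&(Q[:,2]<81)
    print("hood",m.sum(),511-np.percentile(Q[m,0],[0,5,50,95,100]))
E
python3 -c "
from h import *
jig('s15')"
```

```text
clock: 19.05
tool_pos: [0.5148, -0.0148, 0.0611]
eef_rot: [1.0, 0.005, -0.007, 0.0]
contact_force: [-9.3, 1.4, -4.5]
opening: 0.451
finger_force: 55.0
G jx -3.6964880652305965 zg 52.1241609847677
74 14 jx [76.3 64.2 33.9]
78 13 jx [41.3 40.8 38. ]
82 20 jx [41.3 40.5 37.8]
86 12 jx [38.4 37.9 36.1]
90 17 jx [38.  36.9 34.5]
94 16 jx [36.6 34.6 32.3]
98 17 jx [34.  32.2 29.3]
102 20 jx [32.3 31.4 27.7]
106 2 jx [30.2 30.1 29.9]
hood 84 [ -29.09195267  -39.43964949  -87.18863706  -98.3204165  -100.4105111 ]
```

```bash
python3 -m pendant '[{"claw":0.3,"dx":-1,"dy":0,"dz":-5,"twist":0},{"claw":0.3,"dx":-1,"dy":0,"dz":-10,"twist":0},{"claw":0.3,"dx":-2,"dy":0,"dz":-15,"twist":0},{"claw":0.3,"dx":-3,"dy":0,"dz":-20,"twist":0},{"claw":0.3,"dx":-3,"dy":0,"dz":-24,"twist":0},{"claw":0.3,"dx":-3,"dy":0,"dz":-24,"twist":0}]' 50
python3 -c "
from h import *
jig('s16')"
```

```text
clock: 19.7
tool_pos: [0.5101, -0.015, 0.0376]
eef_rot: [1.0, 0.005, -0.009, 0.001]
contact_force: [-13.3, 0.6, 5.1]
opening: 0.451
finger_force: 50.0
G jx 0.9090892676762792 zg 28.734535538480984
74 4 jx [76.7 76.  72.3]
hood 67 [-68.79815289 -72.41792656 -82.88248791 -91.13457824 -93.08240737]
```

```bash
python3 - <<'E'
from h import *
p,P=block("s17");Q=P.reshape(-1,3)*1000
for a in range(-68,64,6):
    m=(abs(Q[:,1]+14.5)<19)&(511-Q[:,0]>a)&(511-Q[:,0]<a+6)&(Q[:,2]>32)&(Q[:,2]<95)
    if m.sum():print(a+3,m.sum(),np.percentile(Q[m,2],[5,50,90,100]).round(1))
E
```

```text
-65 1 [36.6 36.6 36.6 36.6]
-59 4 [35.4 44.7 48.  49.1]
-53 6 [32.8 39.6 46.3 48.7]
-47 7 [33.1 40.8 50.1 51.9]
-41 6 [34.2 40.8 49.1 50.1]
-35 5 [34.7 43.4 48.2 48.6]
-29 6 [33.9 40.7 47.6 50.5]
-23 4 [32.9 42.7 51.1 51.3]
-17 5 [37.1 39.6 46.9 49.3]
7 7 [50.9 64.8 66.6 66.7]
13 22 [39.  61.3 67.9 68.1]
19 27 [37.1 66.2 68.7 70.8]
25 26 [38.9 65.4 69.2 70.2]
31 34 [41.3 66.6 69.6 70.4]
37 28 [39.7 66.8 70.1 71.7]
43 27 [44.2 68.3 71.2 71.8]
49 34 [42.  62.9 69.7 70.9]
55 14 [69.2 71.3 73.2 74.4]
61 18 [69.3 71.2 72.2 73.1]
```

```bash
python3 - <<'E'
from h import *
Pn=cloud("side",eyes.snapshot("side")[1]);Q=Pn.reshape(-1,3)*1000
for a in range(40,60,2):
    m=(abs(Q[:,1]+14.5)<19)&(511-Q[:,0]>a)&(511-Q[:,0]<a+2)&(Q[:,2]>32)&(Q[:,2]<95)
    if m.sum():print(a+1,m.sum(),np.percentile(Q[m,2],[5,50,90,100]).round(1),"y",np.percentile(Q[m,1],[5,50,95]).round(0))
E
```

```text
41 14 [41.7 63.7 70.8 71. ] y [-25.   0.   4.]
43 9 [45.9 68.3 70.5 72.6] y [-20.   2.   4.]
45 13 [44.8 64.8 69.9 70.8] y [-27.   1.   3.]
47 15 [54.5 66.8 71.2 71.9] y [-33. -17.   2.]
49 13 [41.1 55.1 66.8 69. ] y [-25.  -6.   1.]
51 3 [47.1 47.5 62.9 66.7] y [-3. -2.  4.]
53 3 [69.8 71.  71.1 71.1] y [-29. -14.  -6.]
55 5 [68.6 70.5 71.6 71.9] y [-31. -19.  -4.]
57 6 [69.2 70.8 73.4 74.6] y [-26.  -8.  -3.]
59 5 [69.8 71.  71.6 71.6] y [-32. -21.  -9.]
```

```bash
python3 -m pendant '[{"claw":0.3,"dx":3,"dy":0,"dz":1,"twist":0},{"claw":0.3,"dx":6,"dy":0,"dz":1,"twist":0},{"claw":0.3,"dx":6,"dy":0,"dz":1,"twist":0},{"claw":0.3,"dx":6,"dy":0,"dz":-4,"twist":0},{"claw":0.3,"dx":6,"dy":0,"dz":-8,"twist":0},{"claw":0.3,"dx":6,"dy":0,"dz":-8,"twist":0}]' 58
cat >> h.py <<'E'
def end():
    Q=cloud("side",eyes.snapshot("side")[1]).reshape(-1,3)*1000;st=r.get_state()
    print("G",511-st["tool_pos"][0]*1000,st["tool_pos"][2]*1000-9,st["contact_force"].round(1))
    for a in list(range(-60,-14,9))+list(range(10,38,6))+list(range(38,60,2)):
        w=9 if a<0 else 6 if a<38 else 2
        m=(abs(Q[:,1]+14.5)<19)&(511-Q[:,0]>a)&(511-Q[:,0]<a+w)&(Q[:,2]>32)&(Q[:,2]<95)
        if m.sum():print(a+w/2,m.sum(),np.percentile(Q[m,2],[5,50,90,100]).round(1))
    m=(abs(Q[:,1]+14.5)<28)&(Q[:,0]>540)&(Q[:,0]<640)&(Q[:,2]>75)&(Q[:,2]<81)
    print("hood",m.sum(),511-np.percentile(Q[m,0],[0,5,50,95,100]))
E
python3 -c "
from h import *
end()"
```

```text
clock: 20.45
tool_pos: [0.5167, -0.0149, 0.0307]
eef_rot: [1.0, 0.005, -0.008, 0.001]
contact_force: [-14.8, 1.2, 12.6]
opening: 0.444
finger_force: 58.0
G -5.704776362280768 21.70412439494368 [-14.7   0.3  13.3]
-55.5 3 [34.2 35.2 38.2 39. ]
-46.5 1 [41.4 41.4 41.4 41.4]
-37.5 6 [32.5 37.9 43.5 44.1]
-28.5 5 [35.3 39.6 42.7 42.8]
13.0 29 [36.8 57.4 59.6 61.3]
19.0 20 [35.4 58.1 60.1 60.4]
25.0 28 [36.3 58.7 60.7 62.1]
31.0 30 [33.6 58.4 60.7 61.8]
37.0 30 [32.8 57.3 60.8 61.4]
39.0 9 [39.2 57.7 59.6 61.2]
41.0 8 [48.9 58.3 59.9 60. ]
43.0 27 [32.8 47.  58.6 61.1]
45.0 3 [35.9 38.5 48.7 51.3]
53.0 3 [70.  70.3 71.2 71.5]
55.0 3 [70.4 70.8 71.6 71.8]
57.0 4 [69.3 70.5 72.8 73.5]
59.0 7 [69.6 72.7 73.8 74.2]
hood 74 [-68.11941823 -72.71074571 -85.60554796 -94.27913173 -96.08299701]
```

```bash
python3 -m pendant '[{"claw":0.3,"dx":-4,"dy":0,"dz":1,"twist":0},{"claw":0.3,"dx":-8,"dy":0,"dz":2,"twist":0},{"claw":0.3,"dx":-12,"dy":0,"dz":2,"twist":0},{"claw":0.3,"dx":-16,"dy":0,"dz":2,"twist":0},{"claw":0.3,"dx":-18,"dy":0,"dz":2,"twist":0},{"claw":0.3,"dx":-18,"dy":0,"dz":2,"twist":0}]' 40
python3 -c "
from h import *
end()"
```

```text
clock: 21.1
tool_pos: [0.5011, -0.0151, 0.0317]
eef_rot: [1.0, 0.005, -0.006, 0.0]
contact_force: [-7.5, -0.3, -3.7]
opening: 0.451
finger_force: 40.0
G 9.79153773813988 22.67155511120989 [-7.  -0.7 -3.5]
-46.5 6 [36.7 41.2 44.1 44.5]
-37.5 5 [35.6 37.9 42.1 42.1]
-28.5 6 [34.  37.4 42.4 45.2]
-19.5 7 [33.6 40.4 44.3 45.9]
-10.5 6 [33.5 39.6 44.3 44.4]
19.0 10 [35.1 53.3 61.6 63. ]
25.0 27 [36.1 59.5 61.2 62.2]
31.0 23 [41.7 60.  61.8 63. ]
37.0 24 [36.  59.3 61.4 62.3]
39.0 6 [57.  60.4 61.5 61.9]
41.0 12 [35.1 60.  62.1 62.4]
43.0 8 [44.5 55.8 62.2 63.3]
45.0 10 [39.6 59.7 61.9 62.5]
47.0 8 [34.8 49.5 60.3 61. ]
49.0 9 [44.2 57.5 63.  63.2]
51.0 5 [33.9 40.  52.2 57. ]
53.0 8 [34.6 56.7 70.2 70.3]
55.0 11 [37.7 54.6 71.  72. ]
57.0 4 [57.6 70.6 71.6 71.8]
59.0 9 [59.9 71.5 72.2 72.6]
hood 76 [-52.98253089 -57.31405508 -69.90744783 -79.20576091 -80.419427  ]
```

```bash
python3 -m pendant '[{"claw":0.3,"dx":-2,"dy":0,"dz":-1,"twist":0},{"claw":0.3,"dx":-3,"dy":0,"dz":-1,"twist":0},{"claw":0.3,"dx":-3,"dy":0,"dz":-1,"twist":0}]' 20
python3 -m pendant '[{"claw":0.5,"dx":0,"dy":0,"dz":0,"twist":0},{"claw":0.6,"dx":0,"dy":0,"dz":0,"twist":0},{"claw":0.7,"dx":0,"dy":0,"dz":0,"twist":0},{"claw":0.75,"dx":0,"dy":0,"dz":0,"twist":0},{"claw":0.75,"dx":0,"dy":0,"dz":0,"twist":0}]'
python3 -m pendant '[{"claw":0.75,"dx":0,"dy":0,"dz":30,"twist":0},{"claw":0.75,"dx":0,"dy":0,"dz":70,"twist":0},{"claw":0.75,"dx":0,"dy":0,"dz":120,"twist":0},{"claw":0.75,"dx":0,"dy":0,"dz":150,"twist":0},{"claw":0.75,"dx":-50,"dy":0,"dz":160,"twist":0},{"claw":0.75,"dx":-50,"dy":50,"dz":160,"twist":0},{"claw":0.75,"dx":-50,"dy":100,"dz":160,"twist":0},{"claw":0.75,"dx":-50,"dy":150,"dz":160,"twist":0}]'
```

```text
clock: 21.45
tool_pos: [0.5002, -0.0151, 0.0311]
eef_rot: [1.0, 0.005, -0.004, 0.0]
contact_force: [-6.3, -0.6, -1.3]
opening: 0.454
finger_force: 20.0
clock: 21.95
tool_pos: [0.5044, -0.0146, 0.0319]
eef_rot: [1.0, 0.005, 0.001, -0.0]
contact_force: [-0.5, 0.7, 0.4]
opening: 0.745
finger_force: 0.0
clock: 22.75
tool_pos: [0.4538, 0.1365, 0.1922]
eef_rot: [1.0, 0.004, 0.001, -0.0]
contact_force: [0.9, 0.6, -0.4]
opening: 0.75
finger_force: 0.0
```

```bash
python3 - <<'E'
from h import *
a,Da=eyes.snapshot("side");b,Db=eyes.snapshot("top")
cv2.imwrite("pics/fin.png",np.hstack([cv2.resize(a[150:270,220:360],(400,343),interpolation=3),cv2.resize(b[170:290,220:360],(400,343),interpolation=3)]))
for cam,D in(("side",Da),("top",Db)):
    Q=cloud(cam,D).reshape(-1,3)*1000;jx=511-Q[:,0]
    m=(jx>-42)&(jx<50)&(abs(Q[:,1]+14.5)<26)&(Q[:,2]>53)&(Q[:,2]<70);B=Q[m]
    if len(B)<10: print(cam,len(B));continue
    A=np.c_[511-B[:,0],B[:,1]+14.5,np.ones(len(B))];k=np.linalg.lstsq(A,B[:,2],rcond=None)[0];print(cam,len(B),"plane",k,cv2.minAreaRect(B[:,:2].astype(np.float32)))
    m=(abs(Q[:,1]+14.5)<28)&(jx<-25)&(jx>-110)&(Q[:,2]>75)&(Q[:,2]<81);print("hood",np.percentile(jx[m],[0,3,97,100]),np.percentile(Q[m,1],[1,99]))
E
```

```text
side 237 plane [ 6.53731454e-03 -5.90824899e-02  5.90079588e+01] ((508.0519714355469, -14.342008590698242), (90.60726165771484, 45.1319580078125), 2.6329519748687744)
hood [-81.17880186 -77.84106562 -46.16886258 -44.99507549] [-38.08754786  12.82701911]
top 474 plane [-2.07442974e-03  6.67621820e-03  5.93575849e+01] ((507.1796569824219, -13.456768035888672), (39.2603645324707, 90.42630004882812), 89.71820068359375)
hood [-80.65393324 -80.34741751 -48.94921404 -46.47194941] [-41.38472876  11.48169676]
```

View pics/fin.png

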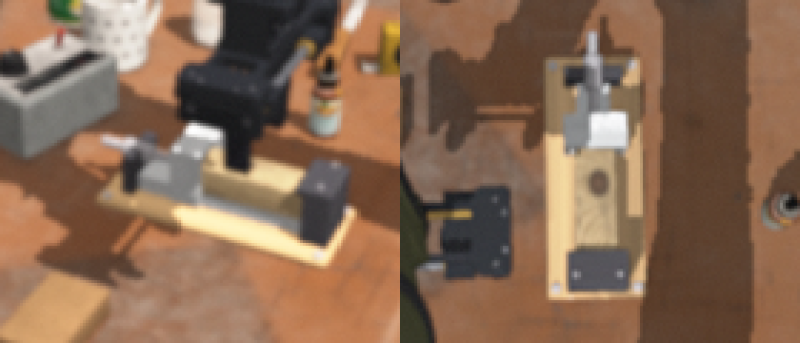

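```bash
python3 -c "
from plant import r
print(r.finish_job())"
```

```text
the job is handed in; nothing more can be done
None
```

I stood the dropper bottle upright on the bare bench, then clamped the long block flat and square under the stop's lip. The carriage is at about 0.022 m, and I handed the job in at roughly 23 s; no verdict came back.

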